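# Gauge the carousel's brake gap with a taper feeler

## Robot

A 7-joint arm with a two-finger parallel gripper is mounted at the origin on the work surface. World frame = base frame: x ahead of the robot, y to its left, z up, the work surface at z = 0. Lengths are in m, angles in rad, forces in N, time in s.
With the tool pointing down it reaches from about 0.425 to 0.925 m from the base axis. Payload 6.8 kg.
Tool frame: the origin (TCP) lies on the centre line of the jaws, within the pads' length; the fingertips stand 19 mm ahead of it and the grasp point (between the pads) is the TCP; z points along the fingers, y is the line along which they close (so a half turn about z gives the same grasp; the last joint's range is limited). The gripper opens to 85 mm and grips with 20 to 120 N. Pads are 22 mm wide; open, the fingers measure 114 mm over their backs; the gripper's body (76 mm by 85 mm) begins 54 mm behind the grasp point. The pads swing forward as they close: fully open they stand 13 mm farther back than shut.
Start: joints at [-1.305, 0.477, 0.022, 1.555, -0.011, 1.109, -0.083], TCP at [0.246, 0.628, 0.25] pointing down, gripper open.
Joint ranges: [-2.96, 2.96], [-0.34, 2.1], [-1.41, 1.46], [0.24, 2.44], [-1.37, 4.51], [0.17, 1.92], [-2.96, 2.96]. Speed limits (rad/s): [2.39, 2.39, 3.14, 3.14, 3.14, 3.14, 3.14].

## Interface

Orientations are given as a rotation vector (axis times angle).
In Python, from bench import r gives the robot as it stands. The module is installed in compiled form; this text tells all that it offers.
- The arm moves only by the tool arm_command, never from a script. Its argument "rows" is a list of rows, each an object of numbers: "fingers": the opening, from -1 (shut) to 1 (fully open); "x", "y", "z": the shift along the tool's x, y, z in m; "ax", "ay", "az": the turn, a rotation vector about the tool's x, y, z in degrees. In form: [{"fingers": .., "x": .., "y": .., "z": .., "ax": .., "ay": .., "az": ..}, ...]. A call has 1 to 10 rows; each row shifts and turns the commanded pose from where the row before left it, along the tool's axes as they then stand; what a row does not reach is not made up. A row lasts 1/12 s, in which the tool goes at most 41.7 mm and 7.16 degrees, less where a joint would pass 70% of its speed; a pose out of reach is approached as far as the arm can. A call is refused whole if a number of a shift passes 0.0417 or a number of a turn 7.16, either way. A call with a gripper value outside its range is refused whole. The fingers move at their own pace and stop on an object; "grip_force" is the grip in N (left out, the last holds). Time passes only in rows, so rows that do not move let the fingers close. It gives the time, the measured TCP pose, the force, the opening and the grip force at its end, in the units of the state.
- r.get_obs(): the state, without advancing time (a new reading comes with each control period).
- r.grab_frame(name): name is "scene" or "top"; returns a dict with "frame" (420x560x3 uint8, red, green, blue), "depth" (420x560 float32, m along the optical axis (not along the pixel's ray), 0 where there is no reading), "K" (3x3 intrinsics, pixels), "world_from_camera" (4x4, takes a point from camera to world coordinates). Camera axes: x right, y down, z forward; pixel columns grow to the right and rows downward; lengths in m; the calibration is good to about 2 mm. A picture is of the moment at which its call begins.
- r.hand_in(): hands the job in; it is judged then, once.
The state is a dict: "clock": time; "joints": joint angles; "qvel": joint speeds; "tau": joint torques, N m; "tcp_pos": TCP position; "orientation": TCP orientation; "contact_force": force on the tool from outside, world axes, zero at the start; "moment": the same for the moment, N m; "grip_width": finger opening in m; "gripper_force": force on a finger pad.
Only numpy, scipy, OpenCV 4.12 (cv2) and the standard library are available. Lean on these libraries where they do the work, as an engineer would, in place of code of your own. Each camera call takes 0.05 s, during which the arm holds its last target. There are 200 camera calls.

## Task

Pick up the tapered feeler blade by its blue handle and slide it, thin end first and flat side along the steel block, into the gap between the block and the brass brake plunger of the toy carousel until you feel it lightly nipped: push on to about 7 N of resistance and never force it. Then let go and leave the blade lying level in the gap, gripped there by the plunger so the gap can be read off, and leave the tractor, the dish and the gears alone.

Things in the scene. Friction and masses are not known exactly. Their poses are not given: they have to be found in the camera images.
- gap (a point): Point on the green plate's top (10 mm above the bench), in the plane of the steel block's face, abreast of the plunger's nose. +x: the way the blade slides in, towards the red-roofed carousel; +y: from the block's face to the plunger; +z up. Gap: from the face (y = 0) to the nose; its width is set by a screw and NOT measured: 6.5 to 10.5 mm. The carousel begins at x = 98 mm, and is 154 mm high.
- block: Fixed steel block, 44 x 30 mm and 30 mm high on the plate (top 40 mm above the bench): x = -22 to 22, y = -30 to 0 mm in the gap's axes. Its front corner is rounded, so the flat face begins at x = -14 mm. Origin 10 mm below the gap point, axes as the gap's.
- blade_handle (a point): Centre, half-way up, of the blue handle of the loose steel feeler blade. Handle 40 x 16 x 34 mm (x, y, z), gripped across its 16 mm. +x points along the blade to its thin tip, 124 mm from here; +z up. The blade's flat upright side is at y = -6 mm. A neck (x = 17 to 43 mm) joins handle and blade. Starts lying on the bench with its tip towards the carousel's side.
- blade_tip (a point): Thin end of the feeler blade, on its flat side, half-way up (8 mm above the blade's underside); axes as the handle's.
- blade: The feeler blade, about 140 g: origin under the handle's centre, at its underside, axes as the handle's. The taper runs from x = 40 to 124 mm, 16 mm high, underside flush with the handle's. It is 4 mm thick at the tip and 1 mm thicker for every 8 mm back (14.5 mm at the root), all the taper on the +y side, the -y side flat.
- tractor: Rusty orange tin tractor, 110 x 64 x 70 mm, leave alone; origin at the middle of its underside.
- dish: White porcelain parts dish, 90 mm across, 28 mm high, leave alone; origin at the centre of its underside.
- gear_big: Brass gear wheel, 69 mm across, 16 mm high, leave alone; origin at the centre of its underside.
- gear_small: Brass gear wheel, 49 mm across, 16 mm high, leave alone; origin at the centre of its underside.
- bed: Fixed green plate, x = -100 to 250, y = -43 to 67 mm in the gap's axes, 10 mm thick, with all on it; origin 10 mm below the gap point. Its brass plunger has a round nose (upright cylinder, radius 10 mm, z = 2 to 28 mm above the plate) and is sprung back along +y: 4 N per mm from zero, 8 mm at most. Grey guide behind it: x = -17 to 17, y = 38 to 66 mm, 34 mm high; a brass screw behind that ends at y = 102 mm.
Things that resemble listed ones, but are neither listed nor needed, are in the scene too. What is meant by the blade is not green, and is the smaller of those in its own colour.

How it is judged:
On the way, in this order (a step that is already met when the one before it is completed fails the run):
1. the thin tip has entered between block and plunger from the open side (x of blade_tip in the frame of gap between -0.004 and 0.02 m and y of blade_tip in the frame of gap between -0.003 and 0.009 m and z of blade_tip in the frame of gap below 0.02 m and angle between the x axis of blade and the x axis of gap, either way round below 0.2 rad).
2. the blade, held in the fingers, is slid on into the gap, its tip over 22 mm past the nose line (x of blade_tip in the frame of gap above 0.022 m and contact force between the fingers and blade above 1 N), for 0.1 s.
At the end, for the whole second after the job is handed in: The blade is let go and at rest between block and plunger, tip 18 to 85 mm past the plunger's nose line, flat side within 3 mm of the block's face and turned less than 0.08 rad from it, level within 0.08 rad and at most 6 mm above the plate, pressed on the block by the plunger with 1.5 to 11 N (contact force between blade and block between 1.5 and 11 N and x of blade_tip in the frame of gap between 0.018 and 0.085 m and y of blade_tip in the frame of gap between -0.003 and 0.003 m and z of blade_tip in the frame of gap below 0.014 m and angle between the x axis of blade and the x axis of gap, either way round below 0.08 rad and angle between blade's own z axis and vertical below 0.08 rad and linear speed of blade below 0.01 m/s and contact force between the fingers and blade below 0.1 N); the robot touches nothing.
It fails at once if the blade is forced: over 18 N between blade and block (contact force between blade and block above 18 N).
It fails at once if the blade is forced: its contacts with the carousel's parts add up to over 45 N (contact force between blade and bed above 45 N).
It fails at once if the fingers press on the carousel or its plunger (over 4 N) (contact force between any of the fingers, the arm and bed above 4 N).
It fails at once if the tractor, the dish or a gear is moved more than 15 mm (distance of any of tractor, dish, gear_big, gear_small from where it was at the start of the episode above 0.015 m).
It also fails if it takes over 59 s, if anything falls off the work surface, if the arm or the gripper's body presses on something with over 40 N, if the wrist force passes 120 N, or if a joint passes its speed limit or range.

## Working session

There is one attempt and no reset: what is moved stays moved. The work goes in short steps, Python scripts to look and compute and a tool call to move; the robot and the scene stay as the last step left them, time stands still between calls to the robot, and variables do not carry over. Pictures are saved under pics/ and viewed, at most 10 in all, crops included, and the job is handed in when it is done.

Besides the shell and the picture viewer there is one more tool, called after "Call:" as name([rows], argument=value, ...), one row to a line, values as JSON. arm_command: Moves the arm, as the interface text tells. Its arguments: {"type":"object","properties":{"rows":{"type":"array"},"grip_force":{"type":"number"}},"required":["rows"]}

```bash
mkdir -p pics
cat > h.py <<'E'
import numpy as np,cv2
from bench import r
def grab(n):
    d=r.grab_frame(n); np.savez(f'{n}.npz',**{k:np.array(d[k]) for k in('frame','depth','K','world_from_camera')}); return d
def load(n): return dict(np.load(f'{n}.npz'))
def ray(d,u,v,z):
    K=d['K'];T=d['world_from_camera'];p=np.stack([(np.asarray(u)-K[0,2])/K[0,0],(np.asarray(v)-K[1,2])/K[1,1],np.ones(np.shape(u))],-1)@T[:3,:3].T
    o=T[:3,3]; return o+p*((z-o[2])/p[...,2])[...,None]
def cloud(d):
    v,u=np.mgrid[:420,:560];K=d['K'];T=d['world_from_camera'];Z=d['depth']
    P=np.stack([(u-K[0,2])/K[0,0]*Z,(v-K[1,2])/K[1,1]*Z,Z],-1); return P@T[:3,:3].T+T[:3,3]
E
python3 - <<'E'
from h import *
for n in('scene','top'):
    d=grab(n); cv2.imwrite(f'pics/{n}1.png',d['frame'][...,::-1]); print(d['K'].round(1).tolist(),d['world_from_camera'].round(3).tolist())
print(r.get_obs())
E
```

```text
[[529.8, 0.0, 280.2], [0.0, 529.8, 208.2], [0.0, 0.0, 1.0]] [[-0.195, 0.787, -0.585, 1.382], [0.981, 0.157, -0.117, 0.176], [-0.0, -0.596, -0.803, 1.218], [0.0, 0.0, 0.0, 1.0]]
[[509.5, 0.0, 287.2], [0.0, 509.5, 212.2], [0.0, 0.0, 1.0]] [[-0.018, -0.983, 0.183, 0.279], [-1.0, 0.02, 0.006, 0.007], [-0.009, -0.183, -0.983, 1.3], [0.0, 0.0, 0.0, 1.0]]
{'clock': 0.1, 'joints': array([-1.3051268 ,  0.4776846 ,  0.02236441,  1.55633411, -0.01152044,
        1.10932375, -0.08312552]), 'qvel': array([ 0.00115036, -0.00260292,  0.00210646, -0.00153465, -0.00211343,
        0.00127673, -0.00074557]), 'tau': array([ 4.95508997e-03, -5.97763288e+01,  1.61421217e+00, -2.81955367e+01,
        1.28939585e-02,  4.94044172e-03, -9.00073530e-06]), 'tcp_pos': array([0.24629332, 0.62792467, 0.24945316]), 'orientation': array([-5.83720011e-01, -3.08668914e+00,  2.52861915e-03]), 'contact_force': array([-0.31237354,  0.25528663, -0.65551731]), 'moment': array([-0.00382251,  0.00026817,  0.00921779]), 'gripper_force': 0.0, 'grip_width': 0.08535508071784859}
```

View pics/scene1.png

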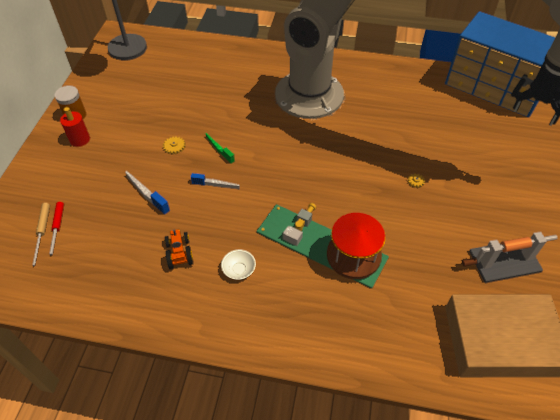

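View pics/top1.png

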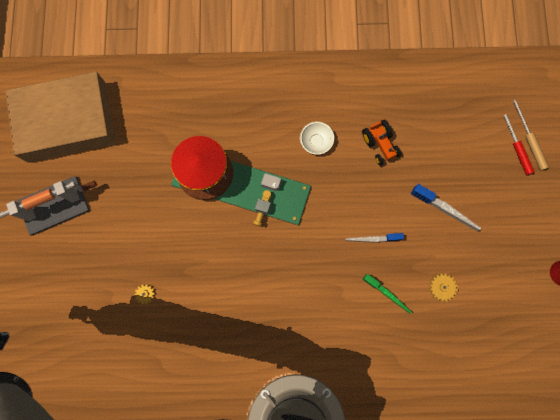

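The small blue-handled blade is in the top view with its handle at about (397,237) and its tip at (346,239). The block is at (271,182), the plunger at (264,200) and the carousel at (200,165). The larger blue blade at (425,192) and the green one at (388,293) are decoys.

Run:
```python
from h import *
t=load('top');s=load('scene')
for n,d,(x0,y0,x1,y1),g in(('top',t,(330,225,415,250),(165,160,320,232)),('scene',s,(185,168,245,195),(250,195,395,290))):
    P=cloud(d);f=d['frame'];hsv=cv2.cvtColor(f,cv2.COLOR_RGB2HSV);H,S,V=hsv[...,0].astype(int),hsv[...,1],hsv[...,2]
    roi=np.zeros((420,560),bool);roi[y0:y1,x0:x1]=1
    m=roi&(H>100)&(H<130)&(S>120)
    for nm,mm,z in(('handle',m,.034),('blade',roi&(S<70)&(V>90),.016)):
        v,u=np.nonzero(mm);Q=P[mm];W=ray(d,u,v,z)
        print(n,nm,len(u),'uv',u.min(),u.max(),v.min(),v.max(),'z',np.percentile(Q[:,2],[5,50,95]).round(3),'med',np.median(Q,0).round(4))
        top=W[Q[:,2]>z-.007] 
        if len(top)>5:
            rc=cv2.minAreaRect((top[:,:2]*1000).astype(np.float32));print('  rect',[np.round(a,1) for a in rc], 'box',cv2.boxPoints(rc).round(0).tolist())
    roi[:]=0;roi[g[1]:g[3],g[0]:g[2]]=1
    m=roi&(H>55)&(H<90)&(S>90)&(abs(P[...,2]-.01)<.006)
    v,u=np.nonzero(m);W=ray(d,u,v,.01);rc=cv2.minAreaRect((W[:,:2]*1000).astype(np.float32));print(n,'plate',[np.round(a,1) for a in rc],cv2.boxPoints(rc).round(0).tolist())
    m=roi&(S<60)&(V>60)&(P[...,2]>.03)&(P[...,2]<.06)
    k,l,st,c=cv2.connectedComponentsWithStats(m.astype(np.uint8))
    for i in range(1,k):
        if st[i,4]>15:
            mm=l==i;Q=P[mm];v,u=np.nonzero(mm);W=ray(d,u,v,np.percentile(Q[:,2],70));rc=cv2.minAreaRect((W[:,:2]*1000).astype(np.float32))
            print(n,'grey',st[i],np.median(Q,0).round(4),'z70',np.percentile(Q[:,2],70).round(4),[np.round(a,1) for a in rc],cv2.boxPoints(rc).round(0).tolist())
f=cv2.resize(t['frame'][150:255,240:420],None,fx=4.4,fy=4.4,interpolation=cv2.INTER_CUBIC);cv2.imwrite('pics/topcrop.png',f[...,::-1])
```

```text
top handle 108 uv 387 403 233 240 z [0.027 0.033 0.037] med [ 0.4467 -0.2531  0.0334]
  rect [array([ 447.1, -254.4]), array([16.1, 40.4]), np.float64(3.7)] box [[438.0, -235.0], [440.0, -275.0], [456.0, -274.0], [454.0, -234.0]]
top blade 153 uv 346 396 233 241 z [0.011 0.015 0.02 ] med [ 0.4452 -0.1969  0.0151]
  rect [array([ 444. , -184.5]), array([ 12. , 101.8]), np.float64(1.8)] box [[436.0, -134.0], [440.0, -236.0], [452.0, -235.0], [448.0, -133.0]]
top plate [array([593.3, 134. ]), array([346.3, 107.3]), np.float64(71.2)] [[487.0, -13.0], [588.0, -47.0], [700.0, 281.0], [598.0, 315.0]]
top grey [261 174  20  16 209] [0.5945 0.0541 0.0399] z70 0.0409 [array([593.6,  54.4]), array([43.7, 32.1]), np.float64(71.1)] [[571.0, 39.0], [602.0, 28.0], [616.0, 70.0], [585.0, 80.0]]
top grey [255 199  16  14 150] [0.5298 0.0772 0.044 ] z70 0.0455 [array([530.2,  76.5]), array([33.1, 29. ]), np.float64(70.2)] [[511.0, 66.0], [538.0, 56.0], [549.0, 87.0], [522.0, 97.0]]
scene handle 127 uv 191 204 174 184 z [0.005 0.027 0.035] med [ 0.455  -0.2558  0.0267]
  rect [array([ 454.3, -255.7]), 
[... 172 characters left out ...]
ed [ 0.4469 -0.2019  0.0138]
  rect [array([ 449.4, -187. ]), array([102.6,  13.3]), np.float64(88.2)] box [[441.0, -238.0], [454.0, -238.0], [458.0, -136.0], [444.0, -135.0]]
scene plate [array([597.6, 132.2]), array([346.2, 108.9]), np.float64(71.3)] [[490.0, -14.0], [594.0, -49.0], [705.0, 279.0], [602.0, 314.0]]
scene grey [297 209  14  14 111] [0.536  0.0759 0.0417] z70 0.0433 [array([537.7,  77. ]), array([39.7, 30.8]), np.float64(61.6)] [[515.0, 67.0], [542.0, 52.0], [561.0, 87.0], [534.0, 102.0]]
scene grey [283 226  20  16 177] [0.5986 0.0534 0.0373] z70 0.0393 [array([599.8,  53.8]), array([46.3, 34.8]), np.float64(70.2)] [[576.0, 38.0], [608.0, 26.0], [624.0, 70.0], [591.0, 82.0]]
```

View pics/topcrop.png

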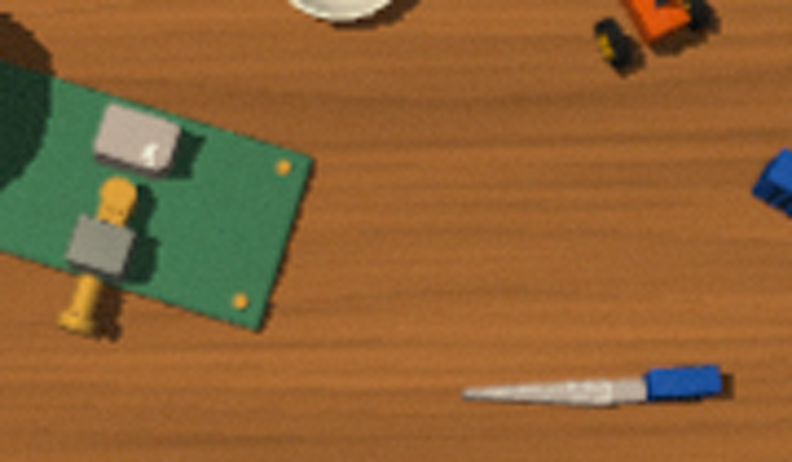

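```bash
cat > plan.py <<'E'
from h import *
import json,sys
from scipy.spatial.transform import Rotation as Ro
def down(yaw):  # tool y (closing line) at world angle yaw deg, z down
    y=np.array([np.cos(np.radians(yaw)),np.sin(np.radians(yaw)),0]);z=np.array([0,0,-1.]);return Ro.from_matrix(np.stack([np.cross(y,z),y,z],1))
def plan(wps,yaw,step=.04,fingers=1,nrot=None,o=None):
    o=o or r.get_obs();p=np.array(o['tcp_pos']);R=Ro.from_rotvec(o['orientation'])
    pts=[];a=p
    for b in wps:
        b=np.array(b);n=max(1,int(np.ceil(np.linalg.norm(b-a)/step)));pts+=[a+(b-a)*(i+1)/n for i in range(n)];a=b
    T=down(yaw);tot=(R.inv()*T).as_rotvec();n=nrot or max(len(pts),int(np.ceil(np.abs(np.degrees(tot)).max()/7)))
    pts+=[pts[-1]]*(n-len(pts));rows=[]
    for i,q in enumerate(pts):
        d=R.inv().apply(q-p).round(4);rem=(R.inv()*T).as_rotvec();t=np.degrees(rem/max(1,n-i)).round(2) if i<n else np.zeros(3)
        rows.append(dict(fingers=fingers,x=d[0],y=d[1],z=d[2],ax=t[0],ay=t[1],az=t[2]));p=p+R.apply(d);R=R*Ro.from_rotvec(np.radians(t))
    for i in range(0,len(rows),10):print(json.dumps([{k:float(v) for k,v in w.items() if v} for w in rows[i:i+10]]))
def show():
    o=r.get_obs();R=Ro.from_rotvec(o['orientation']).as_matrix();print('t',round(o['clock'],2),'p',o['tcp_pos'].round(4),'yawy',np.degrees(np.arctan2(R[1,1],R[0,1])).round(2),'tilt',R[2].round(4),'F',o['contact_force'].round(2),'M',o['moment'].round(2),'w',round(o['grip_width'],4),'q',o['joints'].round(2));return o
E
python3 - <<'E'
from plan import *
show();plan([(.43,.45,.25),(.56,.2,.25),(.58,0,.23),(.53,-.16,.18),(.448,-.255,.12)],4)
E
```

```text
t 0.1 p [0.2463 0.6279 0.2495] yawy 68.58 tilt [-1.0e-04 -1.6e-03 -1.0e+00] F [-0.31  0.26 -0.66] M [-0.    0.    0.01] w 0.0854 q [-1.31  0.48  0.02  1.56 -0.01  1.11 -0.08]
[{"fingers": 1.0, "x": -0.0337, "y": -0.0141, "z": -0.0001, "az": 2.15}, {"fingers": 1.0, "x": -0.0342, "y": -0.0128, "az": 2.15}, {"fingers": 1.0, "x": -0.0347, "y": -0.0115, "z": -0.0001, "az": 2.15}, {"fingers": 1.0, "x": -0.0351, "y": -0.0102, "az": 2.15}, {"fingers": 1.0, "x": -0.0354, "y": -0.0089, "z": -0.0001, "az": 2.15}, {"fingers": 1.0, "x": -0.0358, "y": -0.0075, "az": 2.15}, {"fingers": 1.0, "x": -0.036, "y": -0.0062, "z": -0.0001, "az": 2.15}, {"fingers": 1.0, "x": -0.0316, "y": -0.0155, "z": 0.0001, "az": 2.15}, {"fingers": 1.0, "x": -0.0322, "y": -0.0143, "az": 2.15}, {"fingers": 1.0, "x": -0.0327, "y": -0.013, "z": 0.0001, "az": 2.15}]
[{"fingers": 1.0, "x": -0.0332, "y": -0.0118, "az": 2.15}, {"fingers": 1.0, "x": -0.0336, "y": -0.0106, "az": 2.15}, {"fingers": 1.0, "x": -0.034, "y": -0.0093, "z": 0.0001, "az": 2.15}, {"fingers": 1.0, "x": -0.0343, "y": -0.008, "az": 2.15}, {"fingers": 1.0, "x"
[... 578 characters left out ...]
101, "ax": -0.01, "ay": 0.01, "az": 2.15}, {"fingers": 1.0, "x": -0.0262, "y": -0.0209, "z": 0.01, "az": 2.16}, {"fingers": 1.0, "x": -0.0269, "y": -0.0199, "z": 0.01, "ax": -0.01, "ay": 0.01, "az": 2.15}, {"fingers": 1.0, "x": -0.0277, "y": -0.0189, "z": 0.01, "az": 2.16}, {"fingers": 1.0, "x": -0.0284, "y": -0.0178, "z": 0.0101, "ax": -0.01, "ay": 0.01, "az": 2.15}, {"fingers": 1.0, "x": -0.0187, "y": -0.0252, "z": 0.015, "az": 2.16}, {"fingers": 1.0, "x": -0.0197, "y": -0.0245, "z": 0.015, "ax": -0.01, "ay": 0.01, "az": 2.15}, {"fingers": 1.0, "x": -0.0205, "y": -0.0237, "z": 0.015, "az": 2.16}, {"fingers": 1.0, "x": -0.0214, "y": -0.0229, "z": 0.015, "ax": -0.01, "ay": 0.01, "az": 2.15}]
```

Call:
arm_command([
  {"fingers":1,"x":-0.034,"y":-0.014,"az":2.15},
  {"fingers":1,"x":-0.034,"y":-0.013,"az":2.15},
  {"fingers":1,"x":-0.035,"y":-0.012,"az":2.15},
  {"fingers":1,"x":-0.035,"y":-0.01,"az":2.15},
  {"fingers":1,"x":-0.035,"y":-0.009,"az":2.15},
  {"fingers":1,"x":-0.036,"y":-0.008,"az":2.15},
  {"fingers":1,"x":-0.036,"y":-0.006,"az":2.15},
  {"fingers":1,"x":-0.032,"y":-0.016,"az":2.15},
  {"fingers":1,"x":-0.032,"y":-0.014,"az":2.15},
  {"fingers":1,"x":-0.033,"y":-0.013,"az":2.15},
])

```text
validation failed for argument at $.ro...
```

Call:
arm_command([
  {"fingers":1,"x":-0.033,"y":-0.012,"az":2.15},
  {"fingers":1,"x":-0.034,"y":-0.011,"az":2.15},
  {"fingers":1,"x":-0.034,"y":-0.009,"az":2.15},
  {"fingers":1,"x":-0.034,"y":-0.008,"az":2.15},
  {"fingers":1,"x":-0.035,"y":-0.007,"az":2.15},
  {"fingers":1,"x":-0.029,"y":-0.017,"z":0.003,"az":2.15},
  {"fingers":1,"x":-0.029,"y":-0.016,"z":0.003,"az":2.15},
  {"fingers":1,"x":-0.03,"y":-0.015,"z":0.003,"az":2.15},
  {"fingers":1,"x":-0.031,"y":-0.014,"z":0.004,"az":2.15},
  {"fingers":1,"x":-0.031,"y":-0.013,"z":0.003,"az":2.15},
])

```text
validation failed for argument at $.ro...
```

Call:
arm_command([
  {"fingers":1,"x":-0.031,"y":-0.011,"z":0.003,"az":2.15},
  {"fingers":1,"x":-0.025,"y":-0.022,"z":0.01,"az":2.15},
  {"fingers":1,"x":-0.026,"y":-0.021,"z":0.01,"az":2.15},
  {"fingers":1,"x":-0.027,"y":-0.02,"z":0.01,"az":2.15},
  {"fingers":1,"x":-0.028,"y":-0.019,"z":0.01,"az":2.15},
  {"fingers":1,"x":-0.028,"y":-0.018,"z":0.01,"az":2.15},
  {"fingers":1,"x":-0.019,"y":-0.025,"z":0.015,"az":2.15},
  {"fingers":1,"x":-0.02,"y":-0.024,"z":0.015,"az":2.15},
  {"fingers":1,"x":-0.021,"y":-0.023,"z":0.015,"az":2.15},
  {"fingers":1,"x":-0.021,"y":-0.023,"z":0.015,"az":2.15},
])

```text
validation failed for argument at $.ro...
```

Run:
```python
from plan import *
show();plan([(.448,-.255,.10)],4)
t=load('top');print(ray(t,[345.2,395.5],[239.3,236.8],.016).round(4))
```

```text
t 0.1 p [0.2463 0.6279 0.2495] yawy 68.58 tilt [-1.0e-04 -1.6e-03 -1.0e+00] F [-0.31  0.26 -0.66] M [-0.    0.    0.01] w 0.0854 q [-1.31  0.48  0.02  1.56 -0.01  1.11 -0.08]
[{"fingers": 1.0, "x": -0.0222, "y": -0.0325, "z": 0.0066, "az": 2.81}, {"fingers": 1.0, "x": -0.0237, "y": -0.0314, "z": 0.0065, "az": 2.81}, {"fingers": 1.0, "x": -0.0253, "y": -0.0302, "z": 0.0066, "az": 2.81}, {"fingers": 1.0, "x": -0.0267, "y": -0.0289, "z": 0.0065, "az": 2.81}, {"fingers": 1.0, "x": -0.0281, "y": -0.0276, "z": 0.0066, "az": 2.81}, {"fingers": 1.0, "x": -0.0294, "y": -0.0262, "z": 0.0065, "az": 2.81}, {"fingers": 1.0, "x": -0.0307, "y": -0.0247, "z": 0.0066, "az": 2.81}, {"fingers": 1.0, "x": -0.0318, "y": -0.0231, "z": 0.0065, "az": 2.81}, {"fingers": 1.0, "x": -0.0329, "y": -0.0216, "z": 0.0066, "az": 2.81}, {"fingers": 1.0, "x": -0.034, "y": -0.0199, "z": 0.0065, "ay": 0.01, "az": 2.81}]
[{"fingers": 1.0, "x": -0.0349, "y": -0.0183, "z": 0.0066, "az": 2.81}, {"fingers": 1.0, "x": -0.0357, "y": -0.0165, "z": 0.0065, "ax": -0.01, "ay": 0.01, "az": 2.81}, {"fingers": 1.0, "x": -0.0365, "y":
[... 216 characters left out ...]
, "x": -0.0383, "y": -0.0092, "z": 0.0066, "ax": -0.01, "ay": 0.01, "az": 2.81}, {"fingers": 1.0, "x": -0.0386, "y": -0.0073, "z": 0.0065, "az": 2.8}, {"fingers": 1.0, "x": -0.039, "y": -0.0055, "z": 0.0065, "ax": -0.01, "ay": 0.01, "az": 2.81}, {"fingers": 1.0, "x": -0.0392, "y": -0.0035, "z": 0.0065, "az": 2.8}, {"fingers": 1.0, "x": -0.0394, "y": -0.0016, "z": 0.0065, "ax": -0.01, "ay": 0.01, "az": 2.81}]
[{"fingers": 1.0, "x": -0.0394, "y": 0.0003, "z": 0.0065, "az": 2.8}, {"fingers": 1.0, "x": -0.0393, "y": 0.0022, "z": 0.0065, "ax": -0.01, "ay": 0.01, "az": 2.81}, {"fingers": 1.0, "x": -0.0391, "y": 0.0042, "z": 0.0065, "az": 2.8}]
[[ 0.4451 -0.1315  0.016 ]
 [ 0.449  -0.2591  0.016 ]]
```

The calls failed validation, probably because each row must carry all seven numbers. I'll try one complete row first.

Call:
arm_command([
  {"fingers":1,"x":-0.034,"y":-0.014,"z":0,"ax":0,"ay":0,"az":2.15},
])

```text
clock: 0.18
tcp_pos: [0.265, 0.6077, 0.2493]
orientation: [-0.623, -3.073, -0.002]
contact_force: [-1.2, 1.0, 0.1]
grip_width: 0.0852
gripper_force: 0.0
```

Call:
arm_command([
  {"fingers":1,"x":-0.034,"y":-0.013,"z":0,"ax":0,"ay":0,"az":2.15},
  {"fingers":1,"x":-0.035,"y":-0.012,"z":0,"ax":0,"ay":0,"az":2.15},
  {"fingers":1,"x":-0.035,"y":-0.01,"z":0,"ax":0,"ay":0,"az":2.15},
  {"fingers":1,"x":-0.035,"y":-0.009,"z":0,"ax":0,"ay":0,"az":2.15},
  {"fingers":1,"x":-0.036,"y":-0.008,"z":0,"ax":0,"ay":0,"az":2.15},
  {"fingers":1,"x":-0.036,"y":-0.006,"z":0,"ax":0,"ay":0,"az":2.15},
  {"fingers":1,"x":-0.032,"y":-0.016,"z":0,"ax":0,"ay":0,"az":2.15},
  {"fingers":1,"x":-0.032,"y":-0.014,"z":0,"ax":0,"ay":0,"az":2.15},
  {"fingers":1,"x":-0.033,"y":-0.013,"z":0,"ax":0,"ay":0,"az":2.15},
  {"fingers":1,"x":-0.033,"y":-0.012,"z":0,"ax":0,"ay":0,"az":2.15},
])

```text
clock: 1.02
tcp_pos: [0.4954, 0.3225, 0.2499]
orientation: [-1.207, -2.9, 0.001]
contact_force: [1.1, -0.1, -0.4]
grip_width: 0.0853
gripper_force: 0.0
```

Call:
arm_command([
  {"fingers":1,"x":-0.034,"y":-0.011,"z":0,"ax":0,"ay":0,"az":2.15},
  {"fingers":1,"x":-0.034,"y":-0.009,"z":0,"ax":0,"ay":0,"az":2.15},
  {"fingers":1,"x":-0.034,"y":-0.008,"z":0,"ax":0,"ay":0,"az":2.15},
  {"fingers":1,"x":-0.035,"y":-0.007,"z":0,"ax":0,"ay":0,"az":2.15},
  {"fingers":1,"x":-0.029,"y":-0.017,"z":0.003,"ax":0,"ay":0,"az":2.15},
  {"fingers":1,"x":-0.029,"y":-0.016,"z":0.003,"ax":0,"ay":0,"az":2.15},
  {"fingers":1,"x":-0.03,"y":-0.015,"z":0.003,"ax":0,"ay":0,"az":2.15},
  {"fingers":1,"x":-0.031,"y":-0.014,"z":0.004,"ax":0,"ay":0,"az":2.15},
  {"fingers":1,"x":-0.031,"y":-0.013,"z":0.003,"ax":0,"ay":0,"az":2.15},
  {"fingers":1,"x":-0.031,"y":-0.011,"z":0.003,"ax":0,"ay":0,"az":2.15},
])

```text
clock: 1.85
tcp_pos: [0.579, -0.003, 0.2309]
orientation: [-1.726, -2.624, 0.001]
contact_force: [1.2, -1.3, 0.6]
grip_width: 0.0854
gripper_force: 0.0
```

Call:
arm_command([
  {"fingers":1,"x":-0.025,"y":-0.022,"z":0.01,"ax":0,"ay":0,"az":2.15},
  {"fingers":1,"x":-0.026,"y":-0.021,"z":0.01,"ax":0,"ay":0,"az":2.15},
  {"fingers":1,"x":-0.027,"y":-0.02,"z":0.01,"ax":0,"ay":0,"az":2.15},
  {"fingers":1,"x":-0.028,"y":-0.019,"z":0.01,"ax":0,"ay":0,"az":2.15},
  {"fingers":1,"x":-0.028,"y":-0.018,"z":0.01,"ax":0,"ay":0,"az":2.15},
  {"fingers":1,"x":-0.019,"y":-0.025,"z":0.015,"ax":0,"ay":0,"az":2.15},
  {"fingers":1,"x":-0.02,"y":-0.024,"z":0.015,"ax":0,"ay":0,"az":2.15},
  {"fingers":1,"x":-0.021,"y":-0.023,"z":0.015,"ax":0,"ay":0,"az":2.15},
  {"fingers":1,"x":-0.021,"y":-0.023,"z":0.015,"ax":0,"ay":0,"az":2.15},
  {"fingers":1,"x":0,"y":0,"z":0,"ax":0,"ay":0,"az":0},
])

```text
clock: 2.68
tcp_pos: [0.4416, -0.2606, 0.1189]
orientation: [-2.15, -2.285, 0.008]
contact_force: [0.0, 0.4, -0.5]
grip_width: 0.0854
gripper_force: 0.0
```

Run:
```python
from plan import *
show();plan([(.448,-.255,.10)],4)
```

```text
t 2.68 p [ 0.4416 -0.2606  0.1189] yawy 3.49 tilt [-0.     -0.0067 -1.    ] F [ 0.02  0.4  -0.51] M [-0.02  0.06  0.03] w 0.0854 q [ 0.01  0.43  0.5   2.08 -0.3   0.71  0.77]
[{"fingers": 1.0, "x": 0.0052, "y": 0.0068, "z": 0.0189, "ax": -0.38, "az": -0.51}]
```

Call:
arm_command([
  {"fingers":1,"x":0.006,"y":0.007,"z":0.03,"ax":-0.38,"ay":0,"az":0},
  {"fingers":1,"x":0,"y":0,"z":0.03,"ax":0,"ay":0,"az":0},
  {"fingers":1,"x":0,"y":0,"z":0.02,"ax":0,"ay":0,"az":0},
  {"fingers":1,"x":0,"y":0,"z":0.012,"ax":0,"ay":0,"az":0},
  {"fingers":1,"x":0,"y":0,"z":0,"ax":0,"ay":0,"az":0},
])

```text
clock: 3.1
tcp_pos: [0.4538, -0.249, 0.0271]
orientation: [2.14, 2.299, 0.005]
contact_force: [-0.7, 0.2, -0.7]
grip_width: 0.0852
gripper_force: 0.0
```

Call:
arm_command([
  {"fingers":-1,"x":0,"y":0,"z":0,"ax":0,"ay":0,"az":0},
  {"fingers":-1,"x":0,"y":0,"z":0,"ax":0,"ay":0,"az":0},
  {"fingers":-1,"x":0,"y":0,"z":0,"ax":0,"ay":0,"az":0},
  {"fingers":-1,"x":0,"y":0,"z":0,"ax":0,"ay":0,"az":0},
  {"fingers":-1,"x":0,"y":0,"z":0,"ax":0,"ay":0,"az":0},
  {"fingers":-1,"x":0,"y":0,"z":0,"ax":0,"ay":0,"az":0},
  {"fingers":-1,"x":0,"y":0,"z":0,"ax":0,"ay":0,"az":0},
  {"fingers":-1,"x":0,"y":0,"z":0,"ax":0,"ay":0,"az":0},
  {"fingers":-1,"x":0,"y":0,"z":0,"ax":0,"ay":0,"az":0},
  {"fingers":-1,"x":0,"y":0,"z":0,"ax":0,"ay":0,"az":0},
], grip_force=40)

```text
clock: 3.93
tcp_pos: [0.4554, -0.2501, 0.0301]
orientation: [2.137, 2.296, 0.008]
contact_force: [-2.6, 1.3, 7.6]
grip_width: 0.0155
gripper_force: 38.4
```

Run:
```python
from plan import *
show();d=grab('scene')
f=cv2.resize(d['frame'][130:270,150:350],None,fx=4,fy=4,interpolation=cv2.INTER_CUBIC);cv2.imwrite('pics/scene2.png',f[...,::-1])
```

```text
t 3.93 p [ 0.4554 -0.2501  0.0301] yawy 4.09 tilt [-1.0e-04  7.3e-03 -1.0e+00] F [-2.57  1.29  7.61] M [0.11 0.51 0.08] w 0.0155 q [ 0.08  0.58  0.38  2.1  -0.43  0.52  0.85]
```

View pics/scene2.png

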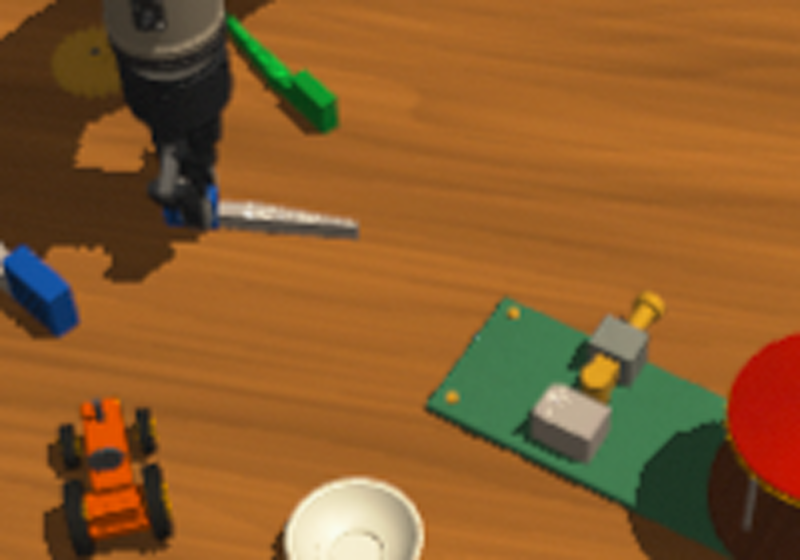

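Blade gripped by the handle (width 15.5 mm); handle at about (195,207), tip at (357,229) in the crop. Next: lift, turn to the gap's heading and move to just before the gap.

Run:
```python
from plan import *
plan([(.455,-.25,.08),(.5196,-.0986,.08)],-18.8,step=.03,fingers=-1)
```

```text
[{"fingers": -1.0, "x": 0.0001, "z": -0.025, "ax": 0.05, "ay": -0.01, "az": 2.86}, {"fingers": -1.0, "y": -0.0001, "z": -0.0249, "ax": 0.05, "ay": -0.01, "az": 2.86}, {"fingers": -1.0, "x": 0.0255, "y": 0.0101, "ax": 0.05, "ay": -0.01, "az": 2.86}, {"fingers": -1.0, "x": 0.026, "y": 0.0087, "z": 0.0001, "ax": 0.05, "ay": -0.01, "az": 2.86}, {"fingers": -1.0, "x": 0.0264, "y": 0.0075, "ax": 0.05, "ay": -0.01, "az": 2.86}, {"fingers": -1.0, "x": 0.0268, "y": 0.0061, "ax": 0.05, "ay": -0.01, "az": 2.86}, {"fingers": -1.0, "x": 0.027, "y": 0.0048, "z": 0.0001, "ax": 0.06, "ay": -0.01, "az": 2.86}, {"fingers": -1.0, "x": 0.0272, "y": 0.0034, "ax": 0.05, "ay": -0.01, "az": 2.86}]
```

Call:
arm_command([
  {"fingers":-1,"x":0,"y":0,"z":-0.025,"ax":0.05,"ay":0,"az":2.86},
  {"fingers":-1,"x":0,"y":0,"z":-0.025,"ax":0.05,"ay":0,"az":2.86},
  {"fingers":-1,"x":0.0255,"y":0.01,"z":0,"ax":0.05,"ay":0,"az":2.86},
  {"fingers":-1,"x":0.026,"y":0.009,"z":0,"ax":0.05,"ay":0,"az":2.86},
  {"fingers":-1,"x":0.0265,"y":0.0075,"z":0,"ax":0.05,"ay":0,"az":2.86},
  {"fingers":-1,"x":0.027,"y":0.006,"z":0,"ax":0.05,"ay":0,"az":2.86},
  {"fingers":-1,"x":0.027,"y":0.005,"z":0,"ax":0.05,"ay":0,"az":2.86},
  {"fingers":-1,"x":0.027,"y":0.003,"z":0,"ax":0.05,"ay":0,"az":2.86},
  {"fingers":-1,"x":0,"y":0,"z":0,"ax":0,"ay":0,"az":0},
  {"fingers":-1,"x":0,"y":0,"z":0,"ax":0,"ay":0,"az":0},
])

```text
clock: 4.82
tcp_pos: [0.5202, -0.0962, 0.0795]
orientation: [-2.549, -1.834, -0.001]
contact_force: [-0.3, -0.1, -1.3]
grip_width: 0.0156
gripper_force: 40.7
```

Run:
```python
from plan import *
show();d=grab('scene');t=grab('top')
a=cv2.resize(d['frame'][150:270,200:340],(700,600),interpolation=cv2.INTER_CUBIC);cv2.imwrite('pics/scene3.png',a[...,::-1])
a=cv2.resize(t['frame'][150:270,240:380],(700,600),interpolation=cv2.INTER_CUBIC);cv2.imwrite('pics/top3.png',a[...,::-1])
```

```text
t 4.82 p [ 0.5202 -0.0962  0.0795] yawy -18.53 tilt [ 1.6e-03 -7.0e-04 -1.0e+00] F [-0.29 -0.09 -1.34] M [-0.14  0.05 -0.02] w 0.0156 q [-0.37  0.54  0.57  2.07 -0.47  0.66  0.18]
```

View pics/scene3.png

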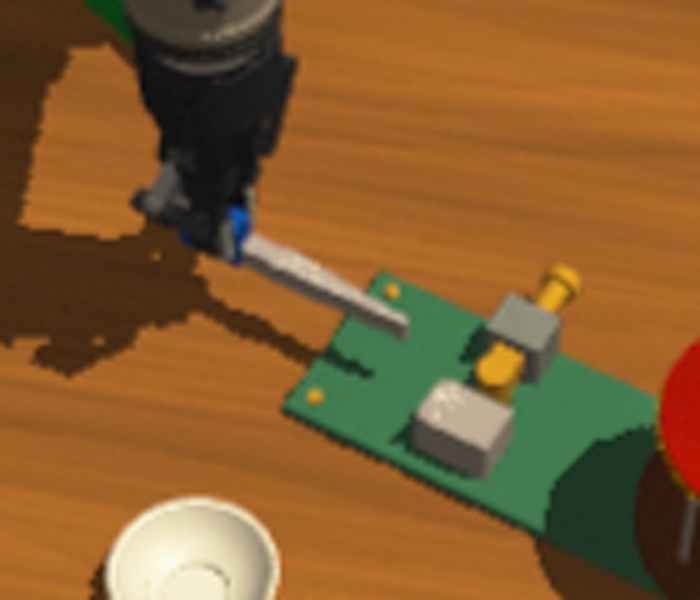

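View pics/top3.png

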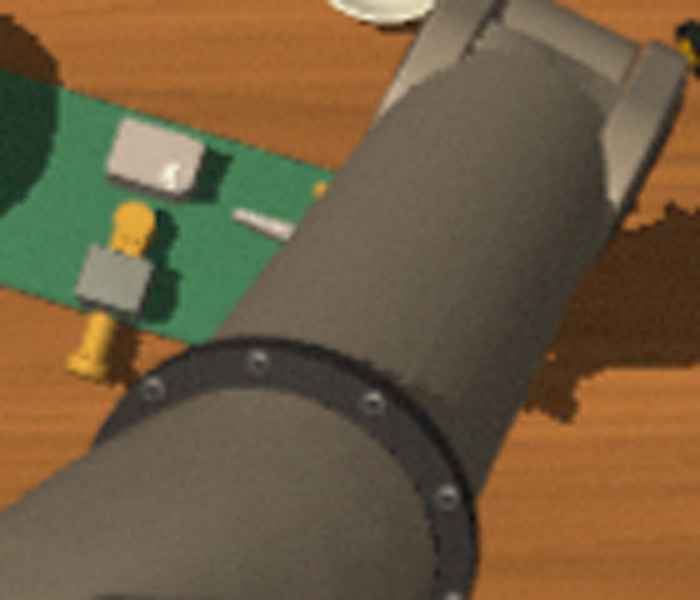

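Scene view: blade held level, tip at about (281,214) px, block to its lower right. Top view: tip at about (287,193) px, outside the gap on the near side. I'll convert both to gap axes, each camera using its own gap estimate.

Run:
```python
from plan import *
a=np.radians(71.2);xg=np.array([np.cos(a),np.sin(a)]);yg=np.array([-xg[1],xg[0]])
for n,g,box in(('top',(.580,.0591),(284,190,303,200)),('scene',(.5852,.058),(245,192,286,222))):
    d=load(n);P=cloud(d);hsv=cv2.cvtColor(d['frame'],cv2.COLOR_RGB2HSV);x0,y0,x1,y1=box
    m=np.zeros((420,560),bool);m[y0:y1,x0:x1]=1;m&=(hsv[...,1]<75)&(hsv[...,2]>(150 if n=='scene' else 90))
    v,u=np.nonzero(m);W=ray(d,u,v,.0654)[:,:2]-g;q=np.stack([W@xg,W@yg],1)*1000
    print(n,len(u),'depth z',np.percentile(P[m][:,2],[10,50,90]).round(4))
    for k in np.unique(u)[::-1][:24]:
        s=q[u==k];print(int(k),v[u==k].min(),v[u==k].max(),'x %.1f..%.1f y %.1f..%.1f'%(s[:,0].min(),s[:,0].max(),s[:,1].min(),s[:,1].max()))
    tc=(np.array(r.get_obs()['tcp_pos'][:2])-g);print('tcp in gap',(tc@xg*1000).round(1),(tc@yg*1000).round(1))
```

```text
top 92 depth z [0.0105 0.065  0.5814]
302 190 199 x -90.4..-83.5 y -11.7..10.1
301 192 199 x -88.0..-82.7 y -6.0..10.9
300 193 199 x -85.7..-81.1 y -2.9..11.6
299 194 199 x -83.3..-79.5 y 0.3..12.4
298 194 199 x -81.0..-77.1 y 1.1..13.2
297 194 199 x -78.6..-74.8 y 1.8..13.9
296 194 199 x -76.2..-72.4 y 2.6..14.7
295 193 198 x -73.1..-69.3 y 0.9..13.0
294 193 197 x -70.0..-66.9 y 1.6..11.3
293 193 197 x -67.6..-64.5 y 2.4..12.1
292 192 196 x -64.5..-61.4 y 0.7..10.4
291 192 196 x -62.1..-59.0 y 1.5..11.2
290 192 195 x -59.0..-56.7 y 2.2..9.5
289 192 195 x -56.6..-54.3 y 3.0..10.2
288 191 194 x -53.5..-51.2 y 1.3..8.6
287 191 194 x -51.1..-48.8 y 2.1..9.3
286 192 193 x -48.0..-47.2 y 5.2..7.7
tcp in gap -169.2 6.7
scene 98 depth z [0.0606 0.0632 0.0663]
280 213 214 x -52.5..-50.8 y 7.3..10.2
279 212 213 x -56.5..-54.8 y 8.8..11.7
278 212 213 x -58.8..-57.1 y 7.5..10.4
277 211 212 x -62.8..-61.2 y 9.0..11.9
276 211 212 x -65.2..-63.5 y 7.7..10.6
275 210 212 x -69.2..-65.8 y 6.3..12.1
274 210 211 x -71.5..-69.8 y 7.9..10.7
273 209 211 x -75.6..-72.2 y 6.5..12.3
272 209 210 x -77.9..-76.2 y 8.0..10.9
271 208 210 x -82.0..-78.6 y 6.7..12.5
270 208 209 x -84.4..-82.6 y 8.2..11.1
269 207 209 x -88.4..-85.0 y 6.9..12.7
268 207 208 x -90.8..-89.0 y 8.4..11.3
267 206 208 x -94.9..-91.4 y 7.0..12.9
266 205 207 x -99.0..-95.5 y 8.6..14.4
265 205 207 x -101.3..-97.8 y 7.2..13.1
264 204 207 x -105.5..-100.2 y 5.9..14.6
263 204 206 x -107.8..-104.3 y 7.4..13.2
262 203 206 x -111.9..-106.6 y 6.1..14.8
261 202 205 x -116.1..-110.8 y 7.6..16.4
260 202 205 x -118.5..-113.1 y 6.2..15.0
259 201 204 x -122.6..-117.3 y 7.8..16.6
258 201 204 x -125.0..-119.6 y 6.4..15.2
257 200 203 x -129.2..-123.8 y 8.0..16.8
tcp in gap -169.8 11.9
```

Call:
arm_command([
  {"fingers":-1,"x":0,"y":0.001,"z":0.02,"ax":0,"ay":0,"az":0.3},
  {"fingers":-1,"x":0,"y":0,"z":0.0165,"ax":0,"ay":0,"az":0},
  {"fingers":-1,"x":0,"y":0,"z":0,"ax":0,"ay":0,"az":0},
  {"fingers":-1,"x":0.008,"y":0,"z":0,"ax":0,"ay":0,"az":0},
  {"fingers":-1,"x":0.008,"y":0,"z":0,"ax":0,"ay":0,"az":0},
  {"fingers":-1,"x":0.006,"y":0,"z":0,"ax":0,"ay":0,"az":0},
  {"fingers":-1,"x":0,"y":0,"z":0,"ax":0,"ay":0,"az":0},
  {"fingers":-1,"x":0,"y":0,"z":0,"ax":0,"ay":0,"az":0},
])

```text
clock: 5.58
tcp_pos: [0.5284, -0.077, 0.0437]
orientation: [-2.557, -1.824, -0.003]
contact_force: [-0.8, 0.2, -1.0]
grip_width: 0.015
gripper_force: 40.6
```

Run:
```python
from plan import *
show();d=grab('scene');t=grab('top')
a=cv2.resize(d['frame'][180:260,240:350],(440*9//10,320*9//10),interpolation=cv2.INTER_CUBIC)
b=cv2.resize(t['frame'][160:240,240:350],(440*9//10,320*9//10),interpolation=cv2.INTER_CUBIC)
cv2.imwrite('pics/both4.png',np.hstack([a,b])[...,::-1])
```

```text
t 5.58 p [ 0.5284 -0.077   0.0437] yawy -19.0 tilt [ 1.8e-03  3.0e-04 -1.0e+00] F [-0.78  0.17 -0.98] M [-0.04  0.03 -0.01] w 0.015 q [-0.37  0.6   0.52  2.07 -0.52  0.6   0.18]
```

View pics/both4.png

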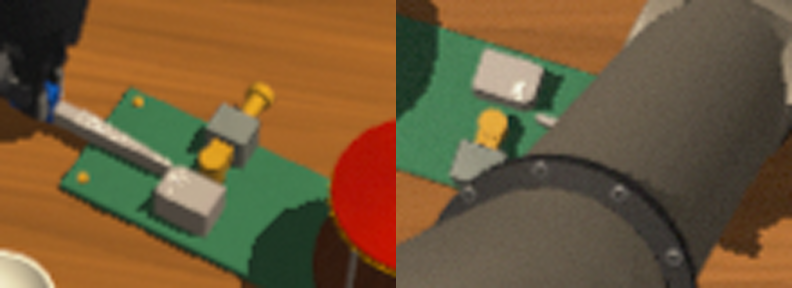

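Scene view: tip just reaches the block's near end, at crop (172,168). Top view: tip at crop (537,116), close beside the face line. No contact force yet, so I'll go on in small steps while feeling.

Call:
arm_command([
  {"fingers":-1,"x":0.004,"y":0,"z":0,"ax":0,"ay":0,"az":0},
  {"fingers":-1,"x":0.004,"y":0,"z":0,"ax":0,"ay":0,"az":0},
  {"fingers":-1,"x":0.003,"y":0,"z":0,"ax":0,"ay":0,"az":0},
  {"fingers":-1,"x":0,"y":0,"z":0,"ax":0,"ay":0,"az":0},
  {"fingers":-1,"x":0,"y":0,"z":0,"ax":0,"ay":0,"az":0},
])

```text
clock: 6.1
tcp_pos: [0.5314, -0.0671, 0.0431]
orientation: [-2.558, -1.822, -0.001]
contact_force: [-0.5, 0.1, -1.1]
grip_width: 0.0154
gripper_force: 40.6
```

Call:
arm_command([
  {"fingers":-1,"x":0.002,"y":0,"z":0,"ax":0,"ay":0,"az":0},
  {"fingers":-1,"x":0.002,"y":0,"z":0,"ax":0,"ay":0,"az":0},
  {"fingers":-1,"x":0.002,"y":0,"z":0,"ax":0,"ay":0,"az":0},
  {"fingers":-1,"x":0,"y":0,"z":0,"ax":0,"ay":0,"az":0},
  {"fingers":-1,"x":0,"y":0,"z":0,"ax":0,"ay":0,"az":0},
])

```text
clock: 6.52
tcp_pos: [0.5333, -0.0616, 0.0431]
orientation: [-2.558, -1.822, -0.001]
contact_force: [0.5, 0.3, -1.5]
grip_width: 0.0152
gripper_force: 40.6
```

```bash
cat >> plan.py <<'E'
def gshow():
    o=show();a=np.radians(71.2);xg=np.array([np.cos(a),np.sin(a)]);yg=np.array([-xg[1],xg[0]])
    w=o['tcp_pos'][:2]-[.582,.0587];F=o['contact_force'][:2];print('gap: tip x %.1f flat y %.1f  Fx %.2f Fy %.2f'%(w@xg*1000+122.5,w@yg*1000-6,F@xg,F@yg),'Mz',o['moment'][2])
E
python3 -c "
from plan import *
gshow()"
```

```text
t 6.52 p [ 0.5333 -0.0616  0.0431] yawy -19.08 tilt [ 1.3e-03 -7.0e-04 -1.0e+00] F [ 0.51  0.26 -1.47] M [-0.09  0.05  0.01] w 0.0152 q [-0.4   0.61  0.52  2.06 -0.53  0.6   0.15]
gap: tip x -7.1 flat y 1.3  Fx 0.41 Fy -0.40 Mz 0.014393671633742515
```

Call:
arm_command([
  {"fingers":-1,"x":0,"y":0.001,"z":0,"ax":0,"ay":0,"az":0},
  {"fingers":-1,"x":0,"y":0,"z":0,"ax":0,"ay":0,"az":0},
  {"fingers":-1,"x":0,"y":0,"z":0,"ax":0,"ay":0,"az":0},
])

```text
clock: 6.77
tcp_pos: [0.5343, -0.0623, 0.0431]
orientation: [-2.558, -1.821, -0.001]
contact_force: [0.3, 0.2, -0.9]
grip_width: 0.0154
gripper_force: 40.6
```

Call:
arm_command([
  {"fingers":-1,"x":0,"y":0.001,"z":0,"ax":0,"ay":0,"az":0},
  {"fingers":-1,"x":0,"y":0,"z":0,"ax":0,"ay":0,"az":0},
  {"fingers":-1,"x":0,"y":0,"z":0,"ax":0,"ay":0,"az":0},
])

```text
clock: 7.02
tcp_pos: [0.535, -0.0625, 0.0431]
orientation: [-2.558, -1.821, -0.001]
contact_force: [-0.4, 0.5, -1.0]
grip_width: 0.0151
gripper_force: 40.8
```

```bash
python3 -c "
from plan import *
gshow()"
```

```text
t 7.02 p [ 0.535  -0.0625  0.0431] yawy -19.1 tilt [ 0.0011 -0.001  -1.    ] F [-0.45  0.46 -1.  ] M [-0.02  0.1   0.04] w 0.0151 q [-0.4   0.61  0.52  2.06 -0.53  0.61  0.15]
gap: tip x -7.4 flat y -0.6  Fx 0.29 Fy 0.57 Mz 0.03922957485884934
```

Call:
arm_command([
  {"fingers":-1,"x":0,"y":0.001,"z":0,"ax":0,"ay":0,"az":0},
  {"fingers":-1,"x":0,"y":0,"z":0,"ax":0,"ay":0,"az":0},
  {"fingers":-1,"x":0,"y":0,"z":0,"ax":0,"ay":0,"az":0},
])

```text
clock: 7.27
tcp_pos: [0.5355, -0.0627, 0.0429]
orientation: [-2.557, -1.821, 0.0]
contact_force: [-1.7, -0.1, -0.0]
grip_width: 0.015
gripper_force: 41.9
```

```bash
python3 -c "
from plan import *
gshow()"
```

```text
t 7.27 p [ 0.5355 -0.0627  0.0429] yawy -19.08 tilt [ 0.001  -0.0018 -1.    ] F [-1.74 -0.1  -0.05] M [-0.01  0.49  0.29] w 0.015 q [-0.4   0.61  0.52  2.05 -0.53  0.61  0.15]
gap: tip x -7.4 flat y -1.1  Fx -0.66 Fy 1.61 Mz 0.2924458386589601
```

Face felt: 1.6 N sideways with a matching moment. I'll ease off 0.6 mm and slide in.

Call:
arm_command([
  {"fingers":-1,"x":0,"y":-0.0006,"z":0,"ax":0,"ay":0,"az":0},
  {"fingers":-1,"x":0.003,"y":0,"z":0,"ax":0,"ay":0,"az":0},
  {"fingers":-1,"x":0.003,"y":0,"z":0,"ax":0,"ay":0,"az":0},
  {"fingers":-1,"x":0.003,"y":0,"z":0,"ax":0,"ay":0,"az":0},
  {"fingers":-1,"x":0.003,"y":0,"z":0,"ax":0,"ay":0,"az":0},
  {"fingers":-1,"x":0,"y":0,"z":0,"ax":0,"ay":0,"az":0},
  {"fingers":-1,"x":0,"y":0,"z":0,"ax":0,"ay":0,"az":0},
])

```text
clock: 7.85
tcp_pos: [0.5396, -0.0502, 0.043]
orientation: [-2.556, -1.823, -0.002]
contact_force: [-1.5, 1.6, -1.8]
grip_width: 0.0154
gripper_force: 41.6
```

```bash
python3 -c "
from plan import *
gshow()"
```

```text
t 7.85 p [ 0.5396 -0.0502  0.043 ] yawy -19.03 tilt [ 0.0019 -0.001  -1.    ] F [-1.47  1.61 -1.83] M [0.35 0.42 0.2 ] w 0.0154 q [-0.42  0.62  0.52  2.05 -0.53  0.61  0.13]
gap: tip x 5.8 flat y -1.0  Fx 1.05 Fy 1.91 Mz 0.1964630249953811
```

Call:
arm_command([
  {"fingers":-1,"x":0,"y":-0.0006,"z":0,"ax":0,"ay":0,"az":-0.2},
  {"fingers":-1,"x":0.003,"y":0,"z":0,"ax":0,"ay":0,"az":0},
  {"fingers":-1,"x":0.003,"y":0,"z":0,"ax":0,"ay":0,"az":0},
  {"fingers":-1,"x":0.003,"y":0,"z":0,"ax":0,"ay":0,"az":0},
  {"fingers":-1,"x":0,"y":0,"z":0,"ax":0,"ay":0,"az":0},
  {"fingers":-1,"x":0,"y":0,"z":0,"ax":0,"ay":0,"az":0},
])

```text
clock: 8.35
tcp_pos: [0.5422, -0.0421, 0.0432]
orientation: [-2.555, -1.827, -0.002]
contact_force: [0.1, 1.8, -1.1]
grip_width: 0.0154
gripper_force: 40.9
```

```bash
python3 -c "
from plan import *
gshow()"
```

```text
t 8.35 p [ 0.5422 -0.0421  0.0432] yawy -18.87 tilt [ 1.6e-03 -1.0e-04 -1.0e+00] F [ 0.06  1.77 -1.13] M [0.14 0.12 0.06] w 0.0154 q [-0.44  0.62  0.52  2.04 -0.53  0.61  0.12]
gap: tip x 14.3 flat y -0.8  Fx 1.70 Fy 0.51 Mz 0.059901191628948226
```

Call:
arm_command([
  {"fingers":-1,"x":0.003,"y":0,"z":0,"ax":0,"ay":0,"az":0},
  {"fingers":-1,"x":0.003,"y":0,"z":0,"ax":0,"ay":0,"az":0},
  {"fingers":-1,"x":0,"y":0,"z":0,"ax":0,"ay":0,"az":0},
  {"fingers":-1,"x":0,"y":0,"z":0,"ax":0,"ay":0,"az":0},
])

```text
clock: 8.68
tcp_pos: [0.544, -0.0364, 0.0432]
orientation: [-2.555, -1.827, -0.002]
contact_force: [-1.3, 0.3, -0.1]
grip_width: 0.0156
gripper_force: 40.8
```

Call:
arm_command([
  {"fingers":-1,"x":0.002,"y":0,"z":0,"ax":0,"ay":0,"az":0},
  {"fingers":-1,"x":0.002,"y":0,"z":0,"ax":0,"ay":0,"az":0},
  {"fingers":-1,"x":0,"y":0,"z":0,"ax":0,"ay":0,"az":0},
  {"fingers":-1,"x":0,"y":0,"z":0,"ax":0,"ay":0,"az":0},
])

```text
clock: 9.02
tcp_pos: [0.5452, -0.0328, 0.0432]
orientation: [-2.555, -1.826, -0.001]
contact_force: [-0.6, 1.1, -1.0]
grip_width: 0.0156
gripper_force: 40.8
```

```bash
python3 -c "
from plan import *
gshow()"
```

```text
t 9.02 p [ 0.5452 -0.0328  0.0432] yawy -18.88 tilt [ 1.4e-03 -6.0e-04 -1.0e+00] F [-0.57  1.08 -1.03] M [0.04 0.07 0.05] w 0.0156 q [-0.45  0.62  0.52  2.04 -0.53  0.62  0.1 ]
gap: tip x 24.0 flat y -0.6  Fx 0.84 Fy 0.89 Mz 0.053229957457516
```

Call:
arm_command([
  {"fingers":-1,"x":0.002,"y":0,"z":0,"ax":0,"ay":0,"az":0},
  {"fingers":-1,"x":0.002,"y":0,"z":0,"ax":0,"ay":0,"az":0},
  {"fingers":-1,"x":0,"y":0,"z":0,"ax":0,"ay":0,"az":0},
  {"fingers":-1,"x":0,"y":0,"z":0,"ax":0,"ay":0,"az":0},
])

```text
clock: 9.35
tcp_pos: [0.5465, -0.0289, 0.0432]
orientation: [-2.555, -1.826, -0.001]
contact_force: [0.0, -0.2, -0.6]
grip_width: 0.0152
gripper_force: 40.8
```

Call:
arm_command([
  {"fingers":-1,"x":0.002,"y":0,"z":0,"ax":0,"ay":0,"az":0},
  {"fingers":-1,"x":0.002,"y":0,"z":0,"ax":0,"ay":0,"az":0},
  {"fingers":-1,"x":0,"y":0,"z":0,"ax":0,"ay":0,"az":0},
  {"fingers":-1,"x":0,"y":0,"z":0,"ax":0,"ay":0,"az":0},
])

```text
clock: 9.68
tcp_pos: [0.5477, -0.0252, 0.0432]
orientation: [-2.555, -1.826, -0.001]
contact_force: [0.3, 0.5, -0.8]
grip_width: 0.0153
gripper_force: 40.8
```

```bash
python3 -c "
from plan import *
gshow()"
```

```text
t 9.68 p [ 0.5477 -0.0252  0.0432] yawy -18.88 tilt [ 1.4e-03 -6.0e-04 -1.0e+00] F [ 0.26  0.55 -0.76] M [0.05 0.1  0.07] w 0.0153 q [-0.47  0.62  0.52  2.03 -0.53  0.62  0.09]
gap: tip x 32.1 flat y -0.6  Fx 0.60 Fy -0.07 Mz 0.07201870328806644
```

Call:
arm_command([
  {"fingers":-1,"x":0,"y":0,"z":0.0015,"ax":0,"ay":0,"az":0},
  {"fingers":-1,"x":0,"y":0,"z":0,"ax":0,"ay":0,"az":0},
  {"fingers":-1,"x":0,"y":0,"z":0,"ax":0,"ay":0,"az":0},
])

```text
clock: 9.93
tcp_pos: [0.5475, -0.0255, 0.0415]
orientation: [-2.555, -1.826, -0.001]
contact_force: [-0.5, 0.1, -0.9]
grip_width: 0.015
gripper_force: 40.8
```

Call:
arm_command([
  {"fingers":-1,"x":0,"y":0,"z":0.001,"ax":0,"ay":0,"az":0},
  {"fingers":-1,"x":0,"y":0,"z":0,"ax":0,"ay":0,"az":0},
  {"fingers":-1,"x":0,"y":0,"z":0,"ax":0,"ay":0,"az":0},
])

```text
clock: 10.18
tcp_pos: [0.5475, -0.0255, 0.0406]
orientation: [-2.555, -1.826, -0.001]
contact_force: [0.1, -0.3, -1.5]
grip_width: 0.0152
gripper_force: 40.8
```

```bash
python3 -c "
from plan import *
gshow()"
```

```text
t 10.18 p [ 0.5475 -0.0255  0.0406] yawy -18.9 tilt [ 1.2e-03 -8.0e-04 -1.0e+00] F [ 0.08 -0.35 -1.51] M [0.   0.13 0.1 ] w 0.0152 q [-0.46  0.63  0.52  2.03 -0.53  0.61  0.09]
gap: tip x 31.7 flat y -0.5  Fx -0.30 Fy -0.19 Mz 0.10352215652870209
```

Call:
arm_command([
  {"fingers":-1,"x":0.002,"y":0,"z":0,"ax":0,"ay":0,"az":0},
  {"fingers":-1,"x":0.002,"y":0,"z":0,"ax":0,"ay":0,"az":0},
  {"fingers":-1,"x":0,"y":0,"z":0,"ax":0,"ay":0,"az":0},
  {"fingers":-1,"x":0,"y":0,"z":0,"ax":0,"ay":0,"az":0},
])

```text
clock: 10.52
tcp_pos: [0.549, -0.0213, 0.0406]
orientation: [-2.554, -1.826, -0.001]
contact_force: [-0.5, -0.6, -0.9]
grip_width: 0.0153
gripper_force: 40.9
```

Call:
arm_command([
  {"fingers":-1,"x":0.002,"y":0,"z":0,"ax":0,"ay":0,"az":0},
  {"fingers":-1,"x":0.002,"y":0,"z":0,"ax":0,"ay":0,"az":0},
  {"fingers":-1,"x":0,"y":0,"z":0,"ax":0,"ay":0,"az":0},
  {"fingers":-1,"x":0,"y":0,"z":0,"ax":0,"ay":0,"az":0},
])

```text
clock: 10.85
tcp_pos: [0.5503, -0.0175, 0.0406]
orientation: [-2.554, -1.826, -0.001]
contact_force: [-0.9, 1.3, -1.5]
grip_width: 0.0153
gripper_force: 40.9
```

```bash
python3 -c "
from plan import *
gshow()"
```

```text
t 10.85 p [ 0.5503 -0.0175  0.0406] yawy -18.87 tilt [ 1.5e-03 -9.0e-04 -1.0e+00] F [-0.86  1.26 -1.47] M [0.17 0.22 0.1 ] w 0.0153 q [-0.48  0.63  0.52  2.03 -0.53  0.62  0.08]
gap: tip x 40.2 flat y -0.5  Fx 0.92 Fy 1.22 Mz 0.10088741661392016
```

Call:
arm_command([
  {"fingers":-1,"x":0.002,"y":0,"z":0,"ax":0,"ay":0,"az":0},
  {"fingers":-1,"x":0.002,"y":0,"z":0,"ax":0,"ay":0,"az":0},
  {"fingers":-1,"x":0,"y":0,"z":0,"ax":0,"ay":0,"az":0},
  {"fingers":-1,"x":0,"y":0,"z":0,"ax":0,"ay":0,"az":0},
])

```text
clock: 11.18
tcp_pos: [0.5516, -0.0137, 0.0406]
orientation: [-2.554, -1.826, -0.001]
contact_force: [-1.5, 1.3, -1.1]
grip_width: 0.0153
gripper_force: 40.9
```

Call:
arm_command([
  {"fingers":-1,"x":0.002,"y":0,"z":0,"ax":0,"ay":0,"az":0},
  {"fingers":-1,"x":0.002,"y":0,"z":0,"ax":0,"ay":0,"az":0},
  {"fingers":-1,"x":0,"y":0,"z":0,"ax":0,"ay":0,"az":0},
  {"fingers":-1,"x":0,"y":0,"z":0,"ax":0,"ay":0,"az":0},
])

```text
clock: 11.52
tcp_pos: [0.5528, -0.01, 0.0406]
orientation: [-2.554, -1.826, -0.001]
contact_force: [-2.0, 0.6, -0.9]
grip_width: 0.0152
gripper_force: 41.0
```

```bash
python3 -c "
from plan import *
gshow()"
```

```text
t 11.52 p [ 0.5528 -0.01    0.0406] yawy -18.87 tilt [ 1.4e-03 -9.0e-04 -1.0e+00] F [-1.99  0.6  -0.94] M [0.14 0.32 0.11] w 0.0152 q [-0.49  0.63  0.52  2.02 -0.53  0.62  0.06]
gap: tip x 48.1 flat y -0.5  Fx -0.08 Fy 2.08 Mz 0.1114922155535764
```

Call:
arm_command([
  {"fingers":-1,"x":0.002,"y":-0.0003,"z":0,"ax":0,"ay":0,"az":0},
  {"fingers":-1,"x":0.001,"y":0,"z":0,"ax":0,"ay":0,"az":0},
  {"fingers":-1,"x":0,"y":0,"z":0,"ax":0,"ay":0,"az":0},
  {"fingers":-1,"x":0,"y":0,"z":0,"ax":0,"ay":0,"az":0},
])

```text
clock: 11.85
tcp_pos: [0.5536, -0.0073, 0.0407]
orientation: [-2.555, -1.826, -0.001]
contact_force: [-1.4, 0.9, -1.7]
grip_width: 0.0153
gripper_force: 40.9
```

Call:
arm_command([
  {"fingers":-1,"x":0.002,"y":0,"z":0,"ax":0,"ay":0,"az":0},
  {"fingers":-1,"x":0.001,"y":0,"z":0,"ax":0,"ay":0,"az":0},
  {"fingers":-1,"x":0,"y":0,"z":0,"ax":0,"ay":0,"az":0},
  {"fingers":-1,"x":0,"y":0,"z":0,"ax":0,"ay":0,"az":0},
])

```text
clock: 12.18
tcp_pos: [0.5544, -0.0048, 0.0407]
orientation: [-2.555, -1.826, -0.001]
contact_force: [-2.2, -0.9, -2.4]
grip_width: 0.0153
gripper_force: 40.9
```

```bash
python3 -c "
from plan import *
gshow()"
```

```text
t 12.18 p [ 0.5544 -0.0048  0.0407] yawy -18.91 tilt [ 9.e-04 -7.e-04 -1.e+00] F [-2.23 -0.89 -2.39] M [-0.34  0.4   0.06] w 0.0153 q [-0.5   0.64  0.52  2.02 -0.53  0.62  0.05]
gap: tip x 53.5 flat y -0.3  Fx -1.56 Fy 1.82 Mz 0.057460095757459605
```

Resistance starting to show (−1.6 N). On in small steps.

Call:
arm_command([
  {"fingers":-1,"x":0.002,"y":0,"z":0,"ax":0,"ay":0,"az":0},
  {"fingers":-1,"x":0.002,"y":0,"z":0,"ax":0,"ay":0,"az":0},
  {"fingers":-1,"x":0,"y":0,"z":0,"ax":0,"ay":0,"az":0},
  {"fingers":-1,"x":0,"y":0,"z":0,"ax":0,"ay":0,"az":0},
])

```text
clock: 12.52
tcp_pos: [0.5556, -0.001, 0.0406]
orientation: [-2.555, -1.826, -0.0]
contact_force: [-2.5, -2.5, -1.1]
grip_width: 0.0155
gripper_force: 40.8
```

```bash
python3 -c "
from plan import *
gshow()"
```

```text
t 12.52 p [ 0.5556 -0.001   0.0406] yawy -18.91 tilt [ 8.e-04 -8.e-04 -1.e+00] F [-2.5  -2.48 -1.09] M [-0.85  0.58  0.  ] w 0.0155 q [-0.51  0.64  0.52  2.02 -0.53  0.63  0.04]
gap: tip x 57.5 flat y -0.3  Fx -3.15 Fy 1.56 Mz 0.0033229388644192386
```

Call:
arm_command([
  {"fingers":-1,"x":0.002,"y":0,"z":0,"ax":0,"ay":0,"az":0},
  {"fingers":-1,"x":0,"y":0,"z":0,"ax":0,"ay":0,"az":0},
  {"fingers":-1,"x":0,"y":0,"z":0,"ax":0,"ay":0,"az":0},
])

```text
clock: 12.77
tcp_pos: [0.5561, 0.0005, 0.0406]
orientation: [-2.556, -1.825, 0.0]
contact_force: [-3.6, -4.3, -1.7]
grip_width: 0.0156
gripper_force: 40.8
```

```bash
python3 -c "
from plan import *
gshow()"
```

```text
t 12.77 p [5.561e-01 5.000e-04 4.060e-02] yawy -18.93 tilt [ 5.e-04 -9.e-04 -1.e+00] F [-3.57 -4.34 -1.67] M [-1.01  0.67  0.03] w 0.0156 q [-0.51  0.64  0.52  2.01 -0.53  0.63  0.04]
gap: tip x 59.1 flat y -0.2  Fx -5.26 Fy 1.98 Mz 0.025258286984068457
```

Call:
arm_command([
  {"fingers":-1,"x":0.002,"y":-0.0003,"z":0,"ax":0,"ay":0,"az":0},
  {"fingers":-1,"x":0,"y":0,"z":0,"ax":0,"ay":0,"az":0},
  {"fingers":-1,"x":0,"y":0,"z":0,"ax":0,"ay":0,"az":0},
])

```text
clock: 13.02
tcp_pos: [0.5566, 0.0022, 0.0407]
orientation: [-2.556, -1.825, 0.0]
contact_force: [-3.1, -5.3, -1.3]
grip_width: 0.015
gripper_force: 40.7
```

```bash
python3 -c "
from plan import *
gshow()"
```

```text
t 13.02 p [0.5566 0.0022 0.0407] yawy -18.95 tilt [ 2.e-04 -5.e-04 -1.e+00] F [-3.06 -5.35 -1.34] M [-1.19  0.62  0.02] w 0.015 q [-0.51  0.64  0.52  2.01 -0.53  0.63  0.04]
gap: tip x 60.8 flat y -0.1  Fx -6.05 Fy 1.18 Mz 0.019559018429953657
```

Call:
arm_command([
  {"fingers":-1,"x":0.001,"y":0,"z":0,"ax":0,"ay":0,"az":0},
  {"fingers":-1,"x":0,"y":0,"z":0,"ax":0,"ay":0,"az":0},
  {"fingers":-1,"x":0,"y":0,"z":0.001,"ax":0,"ay":0,"az":0},
  {"fingers":-1,"x":0,"y":0,"z":0,"ax":0,"ay":0,"az":0},
  {"fingers":-1,"x":0,"y":0,"z":0,"ax":0,"ay":0,"az":0},
])

```text
clock: 13.43
tcp_pos: [0.5568, 0.0027, 0.0401]
orientation: [-2.557, -1.824, 0.0]
contact_force: [-4.7, -4.9, 3.5]
grip_width: 0.0149
gripper_force: 41.5
```

```bash
python3 -c "
from plan import *
gshow()"
```

```text
t 13.43 p [0.5568 0.0027 0.0401] yawy -18.98 tilt [ 2.e-04 -7.e-04 -1.e+00] F [-4.67 -4.94  3.49] M [-1.15  1.01  0.02] w 0.0149 q [-0.51  0.64  0.52  2.01 -0.54  0.63  0.04]
gap: tip x 61.4 flat y -0.2  Fx -6.19 Fy 2.83 Mz 0.023187352709929797
```

Call:
arm_command([
  {"fingers":-1,"x":0,"y":0,"z":0.001,"ax":0,"ay":0,"az":0},
  {"fingers":-1,"x":0,"y":0,"z":0,"ax":0,"ay":0,"az":0},
  {"fingers":-1,"x":0,"y":0,"z":0,"ax":0,"ay":0,"az":0},
])

```text
clock: 13.68
tcp_pos: [0.5569, 0.0027, 0.0401]
orientation: [-2.556, -1.824, -0.001]
contact_force: [-8.8, -5.7, 16.0]
grip_width: 0.0153
gripper_force: 43.1
```

```bash
python3 -c "
from plan import *
gshow()"
```

```text
t 13.68 p [0.5569 0.0027 0.0401] yawy -18.98 tilt [ 1.2e-03 -9.0e-04 -1.0e+00] F [-8.82 -5.66 16.03] M [-1.01  1.81  0.1 ] w 0.0153 q [-0.51  0.64  0.52  2.01 -0.54  0.63  0.04]
gap: tip x 61.4 flat y -0.2  Fx -8.20 Fy 6.53 Mz 0.10079426021774472
```

On the plate now (vertical force rose), so I'll ease the pressing off and let go.

Call:
arm_command([
  {"fingers":-1,"x":0,"y":-0.0003,"z":-0.001,"ax":0,"ay":0,"az":0},
  {"fingers":-1,"x":0,"y":0,"z":0,"ax":0,"ay":0,"az":0},
  {"fingers":-1,"x":0,"y":0,"z":0,"ax":0,"ay":0,"az":0},
])

```text
clock: 13.93
tcp_pos: [0.5568, 0.0028, 0.0402]
orientation: [-2.557, -1.825, -0.001]
contact_force: [-3.6, -6.4, 3.6]
grip_width: 0.0151
gripper_force: 41.4
```

```bash
python3 -c "
from plan import *
gshow()"
```

```text
t 13.93 p [0.5568 0.0028 0.0402] yawy -18.97 tilt [ 4.e-04 -0.e+00 -1.e+00] F [-3.62 -6.38  3.61] M [-1.2   0.83  0.09] w 0.0151 q [-0.51  0.64  0.52  2.01 -0.54  0.63  0.04]
gap: tip x 61.5 flat y -0.1  Fx -7.20 Fy 1.37 Mz 0.08518695348008475
```

Call:
arm_command([
  {"fingers":0.1,"x":0,"y":0,"z":0,"ax":0,"ay":0,"az":0},
  {"fingers":0.1,"x":0,"y":0,"z":0,"ax":0,"ay":0,"az":0},
  {"fingers":0.1,"x":0,"y":0,"z":0,"ax":0,"ay":0,"az":0},
  {"fingers":0.1,"x":0,"y":0,"z":0,"ax":0,"ay":0,"az":0},
  {"fingers":0.1,"x":0,"y":0,"z":0,"ax":0,"ay":0,"az":0},
  {"fingers":0.1,"x":0,"y":0,"z":0,"ax":0,"ay":0,"az":0},
])

```text
clock: 14.43
tcp_pos: [0.5571, 0.0045, 0.0398]
orientation: [-2.555, -1.826, -0.002]
contact_force: [0.0, -1.2, -0.4]
grip_width: 0.0471
gripper_force: 0.0
```

Run:
```python
from plan import *
gshow();d=grab('scene')
a=cv2.resize(d['frame'][180:270,230:350],(800,600),interpolation=cv2.INTER_CUBIC);cv2.imwrite('pics/s5.png',a[...,::-1])
```

```text
t 14.43 p [0.5571 0.0045 0.0398] yawy -18.87 tilt [ 1.6e-03 -4.0e-04 -1.0e+00] F [ 0.   -1.25 -0.35] M [-0.01  0.01  0.04] w 0.0471 q [-0.51  0.64  0.52  2.01 -0.54  0.62  0.04]
gap: tip x 63.2 flat y 0.1  Fx -1.18 Fy -0.40 Mz 0.0403528077587074
```

View pics/s5.png

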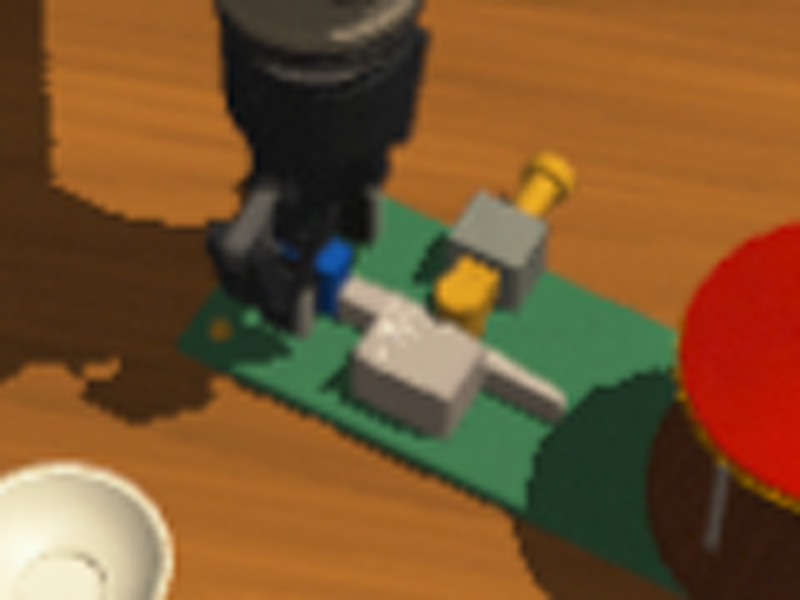

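The blade is in the gap between block and plunger, level on the plate. Its tip is beyond the block at about (562,405) in the crop, and the fingers are open clear of the handle at about (333,270). I'll lift straight up.

Call:
arm_command([
  {"fingers":0.1,"x":0,"y":0,"z":-0.005,"ax":0,"ay":0,"az":0},
  {"fingers":0.1,"x":0,"y":0,"z":-0.01,"ax":0,"ay":0,"az":0},
  {"fingers":0.1,"x":0,"y":0,"z":-0.02,"ax":0,"ay":0,"az":0},
  {"fingers":0.1,"x":0,"y":0,"z":-0.03,"ax":0,"ay":0,"az":0},
  {"fingers":0.1,"x":0,"y":0,"z":-0.03,"ax":0,"ay":0,"az":0},
  {"fingers":0.1,"x":-0.03,"y":0,"z":-0.03,"ax":0,"ay":0,"az":0},
  {"fingers":0.1,"x":-0.03,"y":0,"z":-0.03,"ax":0,"ay":0,"az":0},
  {"fingers":0.1,"x":0,"y":0,"z":0,"ax":0,"ay":0,"az":0},
  {"fingers":0.1,"x":0,"y":0,"z":0,"ax":0,"ay":0,"az":0},
  {"fingers":0.1,"x":0,"y":0,"z":0,"ax":0,"ay":0,"az":0},
])

```text
clock: 15.32
tcp_pos: [0.5378, -0.0514, 0.1941]
orientation: [-2.555, -1.825, -0.003]
contact_force: [-0.3, 0.7, 0.6]
grip_width: 0.0468
gripper_force: 0.0
```

Run:
```python
from plan import *
gshow();d=grab('scene')
a=cv2.resize(d['frame'][180:270,230:350],(800,600),interpolation=cv2.INTER_CUBIC);cv2.imwrite('pics/s6.png',a[...,::-1])
```

```text
t 15.32 p [ 0.5378 -0.0514  0.1941] yawy -18.92 tilt [ 2.5e-03 -2.0e-04 -1.0e+00] F [-0.31  0.71  0.62] M [0.   0.01 0.  ] w 0.0468 q [-0.59  0.39  0.72  1.97 -0.33  0.9  -0.03]
gap: tip x 4.0 flat y 0.4  Fx 0.57 Fy 0.52 Mz 0.00015286496756676378
```

View pics/s6.png

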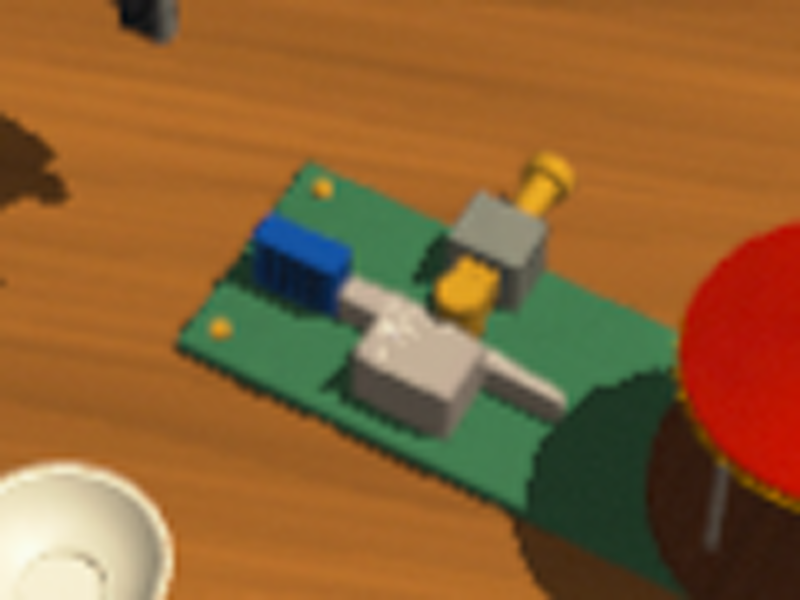

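The blade lies level and parallel to the block, still nipped: handle at about (300,262) and tip at (562,405), as before the lift. The gripper is clear, so I'm handing in.

```bash
python3 -c "
from bench import r
print(r.hand_in())"
```

```text
the job is handed in; nothing more can be done
None
```

I slid the blade into the gap to about 7 N of resistance, let it go lying level and nipped between block and plunger, and handed the job in at about 15 s; no verdict was returned.

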